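# Stand the turned column on the bench stand

### The arm

A 7-joint arm with a two-finger parallel gripper is mounted at the origin on the work surface. World frame = base frame: x ahead of the robot, y to its left, z up, the work surface at z = 0. Lengths are in m, angles in rad, forces in N, time in s.
With the tool pointing down it reaches from about 0.4 to 0.85 m from the base axis. Payload 10.4 kg.
Tool frame: the origin (TCP) lies on the centre line of the jaws, within the pads' length; the fingertips stand 17 mm ahead of it and the grasp point (between the pads) lies 2 mm behind it; z points along the fingers, y is the line along which they close (so a half turn about z gives the same grasp; the last joint's range is limited). The gripper opens to 85 mm and grips with 20 to 120 N. Pads are 22 mm wide; open, the fingers measure 114 mm over their backs; the gripper's body (76 mm by 85 mm) begins 54 mm behind the grasp point. The pads swing forward as they close: fully open they stand 13 mm farther back than shut.
Start: joints at [1.166, 0.332, -0.065, 1.46, 0.022, 1.35, -0.088], TCP at [0.233, -0.58, 0.248] pointing down, gripper open.
Joint ranges: [-2.6, 2.6], [-0.5, 2.12], [-1.47, 1.34], [0.16, 2.42], [-1.27, 4.41], [0.06, 2.06], [-2.6, 2.6]. Speed limits (rad/s): [2.22, 2.22, 2.79, 2.79, 3.14, 3.14, 3.14].

### API

Orientations are given as a unit quaternion [x, y, z, w].
In Python, from workcell import sensors, imaging, order, spotter gives the robot as it stands. The module is installed in compiled form; this text tells all that it offers.
- The arm moves only by the shell command python3 -m inch 'ROWS' [FORCE]. ROWS is JSON, a list that holds one entry, the list of rows, each a list of 7 numbers: the shift along the tool's x, y, z in m, then the turn, a rotation vector about the tool's x, y, z in rad, then the closure, from -1 (fully open) to 1 (shut). In form: [[[x, y, z, ax, ay, az, hand], ...]]. A call has 1 to 10 rows; each row is the pose to reach, as a shift and turn from the pose commanded when the call began, along the tool's axes at that moment; what a row does not reach only later rows make up. A row lasts 1/10 s, in which the tool goes at most 50 mm and 8.59 degrees, less where a joint would pass 70% of its speed; a pose out of reach is approached as far as the arm can. A call with a gripper value outside its range is refused whole. The fingers move at their own pace and stop on an object; FORCE is the grip in N (left out, the last holds). Time passes only in rows, so rows that repeat a pose let the fingers close. It gives the time, the measured TCP pose, the force, the opening and the grip force at its end, in the units of the state.
- sensors.get_obs(): the state, without advancing time (a new reading comes with each control period).
- imaging.camera(name): name is "scene" or "side" or "wrist"; returns the picture (400x640x3 uint8, blue, green, red); there is no depth.
- imaging.calibration(name): a dict with "mtx" (3x3 intrinsics, pixels), "D" ([k1, k2, p1, p2, k3] as OpenCV has them; the pictures are not rectified), "R" (3x3) and "t" (3): a world point X has camera coordinates R X + t; the wrist camera has in their place "tool_from_camera" (4x4, takes a point from camera to tool coordinates, whose origin is the TCP and whose axes are the flange's). Camera axes: x right, y down, z forward; pixel columns grow to the right and rows downward; lengths in m; the calibration is good to about 2 mm. A picture is of the moment at which its call begins: read the wrist's pose just before it. calibration takes no time and is no camera call.
- order.hand_in(): hands the job in; it is judged then, once.
Trained networks look in the newest picture that a camera, given by its name, has taken for a name from the list of things; names that differ only in an ending like _2 or _b are one class to them, and where a whole thing is asked for, a point or a joint stands for the part that bears it (a point fixed in the world has none). Each returns a list of dicts, best first, with "conf" (0 to 1); they miss things now and then, are a little off and sometimes report something else, mostly with a low value. They report only what shows in the picture. A call takes as long as a camera call.
- spotter.look_for(label, camera): "pixel" ([column, row] in pixels, amid what is visible of it).
The state is a dict: "clock": time; "joint_pos": joint angles; "joint_velocities": joint speeds; "tau": joint torques, N m; "position": TCP position; "ee_rot": TCP orientation; "ft_force": force on the tool from outside, world axes, zero at the start; "torque": the same for the moment, N m; "grip_width": opening from 0.0 (shut) to 1.0 (fully open); "grasp_force": force on a finger pad.
Only numpy, scipy, OpenCV 4.12 (cv2) and the standard library are available. Lean on these libraries where they do the work, as an engineer would, in place of code of your own. Each camera call takes 0.05 s, during which the arm holds its last target. There are 200 camera calls.

### The job

Take the collared steel column that leans in one of the two sloping rests and stand it upright on its foot in the middle of the low steel stand, set down without dropping it, then let go and see that it stays there still, without wobble. Leave the plain bar in the other rest and the finished column that already stands on the bench where they are.

Things in the scene. Friction and masses are not known exactly. Their poses are not given: they have to be found in the camera images.
- column: Loose round steel column, 165 mm long, 0.4 kg. Origin: centre of its flat foot (34 mm across); z: foot to top. From the foot: shaft 27 to 34 mm across to 104 mm, collar 46 mm across to 121 mm, then a neck 26 mm across to 163 mm, to grip. It starts leaning 35 degrees from vertical, top towards the robot (-x, up to 30 degrees to either side), foot 36 mm above the bench, in a rest like the bar's.
- stand_top (a point): Centre of the top face of the low steel stand, 45 mm above the bench: a flat dark plate 130 (x) by 150 (y) mm, 10 mm thick, on two feet, fixed to the bench, level, marked with two thin centre lines that cross at this point. z is up.
- bar: Bystander: plain round steel bar, 34 mm across, 165 mm long, loose, no collar, leaning in the other rest. Origin: centre of its lower end; z along it, upwards. Both rests are fixed and alike: a dark steel trough 49 mm wide under the lower 102 mm of the part, side walls up to its axis, a stop plate under its foot, a base 140 x 80 mm. Open above: a part lifts out straight up.
- finished: Bystander: a finished column of the same shape and size as the one to move, loose, already standing upright on the bench beyond the stand. Origin: centre of its foot; z up.

How it is judged:
By the outcome, as a careful person would: the job done as asked, in the order asked, and still so for the second after the job is handed in, with the robot touching nothing.
It also fails if it takes over 35 s, if anything falls off the work surface, if the arm or the gripper's body presses on something with over 40 N, if the wrist force passes 120 N, or if a joint passes its speed limit or range.

## Working session

There is one attempt and no reset: what is moved stays moved. The work goes in short steps, Python scripts to look and compute and a shell command to move; the robot and the scene stay as the last step left them, time stands still between calls to the robot, and variables do not carry over. Pictures are saved under pics/ and viewed, at most 10 in all, crops included, and the job is handed in when it is done.

```bash
mkdir -p pics; python3 - <<'E'
from workcell import sensors, imaging, spotter
import cv2,numpy as np
o=sensors.get_obs();print(o)
ims=[]
for c in("scene","side"):
    im=imaging.camera(c);cv2.imwrite(f"pics/{c}0.png",im)
    k=imaging.calibration(c);print(c,k)
    for l in("column","bar","finished","stand_top"):
        print(l,[(np.round(d["pixel"]),round(d["conf"],2)) for d in spotter.look_for(l,c)[:3]])
print(imaging.calibration("wrist"))
E
```

```text
{'clock': 0.0, 'joint_pos': array([ 1.16640328,  0.33286448, -0.06471308,  1.46097885,  0.02159597,
        1.34991853, -0.08849884]), 'joint_velocities': array([ 0.00145727, -0.0012237 , -0.00200912, -0.00101146, -0.00105944,
        0.00092531, -0.00161055]), 'tau': array([ 6.76490663e-05, -6.25454664e+01,  4.90926986e-02, -3.91605484e+01,
        1.61802809e-02,  9.92187095e-03, -1.60372888e-07]), 'position': array([ 0.23272907, -0.5796502 ,  0.24750266]), 'ee_rot': array([ 9.81830993e-01,  1.89756051e-01, -1.70474194e-04, -7.16868187e-04]), 'ft_force': array([ 0.66834194, -0.92674713, -0.03385142]), 'torque': array([-0.02038774, -0.02734222, -0.0121025 ]), 'grasp_force': 0.0, 'grip_width': 1.000489594504482}
scene {'mtx': array([[445.92773911,   0.        , 325.51949491],
       [  0.        , 445.92773911, 199.3066843 ],
       [  0.        ,   0.        ,   1.        ]]), 'D': array([-0.06058556,  0.        ,  0.        ,  0.        ,  0.        ]), 'R': array([[ 0.05338991,  0.99853719, -0.00854413],
       [ 0.55342526, -0.03671051, -0.83208943],
       [-0.8311859 ,  0.03969
[... 783 characters left out ...]
([200., 256.]), 0.67)]
finished [(array([285., 133.]), 0.92)]
stand_top [(array([324., 218.]), 0.88)]
{'mtx': array([[318.92936977,   0.        , 317.8376346 ],
       [  0.        , 318.92936977, 195.7138026 ],
       [  0.        ,   0.        ,   1.        ]]), 'D': array([0.01790558, 0.        , 0.        , 0.        , 0.        ]), 'tool_from_camera': array([[-1.24652036e-03, -9.55378352e-01, -2.95382211e-01,
         7.55449908e-02],
       [ 9.99999209e-01, -1.24107295e-03, -2.05920139e-04,
         3.17973180e-04],
       [-1.69859229e-04, -2.95382234e-01,  9.55379143e-01,
        -1.25505742e-01],
       [ 0.00000000e+00,  0.00000000e+00,  0.00000000e+00,
         1.00000000e+00]])}
```

View pics/scene0.png

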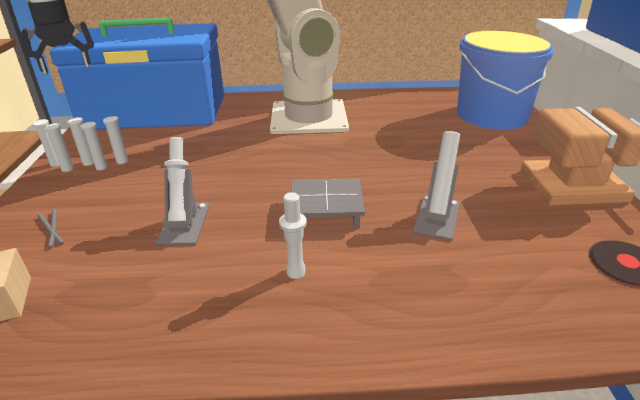

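View pics/side0.png

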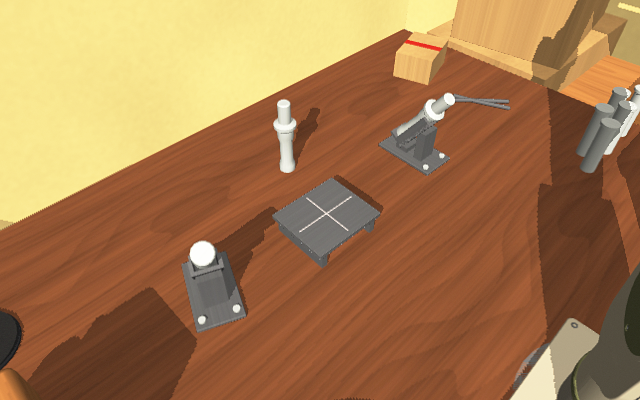

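The column leans on the scene's left: neck top is at about (176,141), collar at (177,163). In the side view its top is at about (449,99). The stand cross is at scene (327,195) and side (326,214). I'll zoom in for exact pixels.

```bash
python3 - <<'E'
import cv2,numpy as np
a=cv2.imread("pics/scene0.png")[130:230,140:220];b=cv2.imread("pics/side0.png")[80:180,370:470]
a=cv2.resize(a,None,fx=5,fy=5,interpolation=cv2.INTER_CUBIC)[:, :400];b=cv2.resize(b,None,fx=4,fy=5,interpolation=cv2.INTER_CUBIC)
cv2.imwrite("pics/crop0.png",np.hstack([a,b]))
E
```

```text
(no output)
```

View pics/crop0.png

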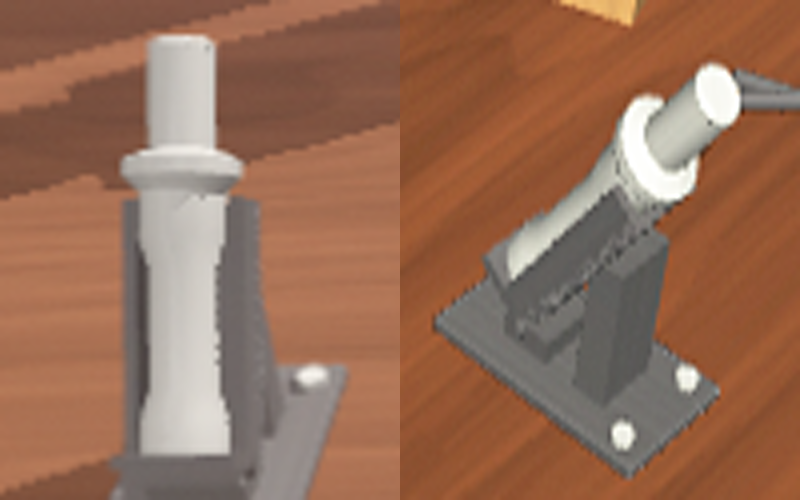

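```bash
cat > h.py <<'E'
import numpy as np,cv2
from scipy.optimize import least_squares
from scipy.spatial.transform import Rotation as Ro
from workcell import sensors, imaging, spotter
def proj(c,X):
    k=imaging.calibration(c);return cv2.projectPoints(np.atleast_2d(X).astype(float),cv2.Rodrigues(k["R"])[0],k["t"],k["mtx"],k["D"])[0][:,0]
def tri(ps,cams):
    f=lambda X:np.concatenate([proj(c,X)[0]-p for c,p in zip(cams,ps)])
    r=least_squares(f,[.55,0,.05]);return r.x,r.fun
def goto(pos,R):
    "shift and turn in current tool axes"
    o=sensors.get_obs();C=Ro.from_quat(o["ee_rot"]);pos=np.asarray(pos)
    s=C.inv().apply(pos-o["position"]);w=(C.inv()*R).as_rotvec()
    print("shift",s.round(4),"turn",w.round(4),"rows",np.linalg.norm(s)/.05,np.degrees(np.linalg.norm(w))/8.59)
def tool(z,y):
    z=z/np.linalg.norm(z);y=y-z*(y@z);y/=np.linalg.norm(y)
    return Ro.from_matrix(np.c_[np.cross(y,z),y,z])
E
python3 - <<'E'
from h import *
print("stand",tri([(326.5,195),(326,213.5)],["scene","side"]))
def ax(p):
    t=p[4];return np.array([np.sin(t)*np.cos(p[2]),np.sin(t)*np.sin(p[2]),np.cos(t)])
def f(p):
    F=np.array([p[0],p[1],p[3]]);a=ax(p);P=lambda c,s:proj(c,F+s*a)[0]
    return np.r_[P("side",.165)-(449.5,99),P("side",.1125)-(434.2,109.8),P("scene",.1125)-(176.4,164.2),P("scene",.15)[0]-176.2,P("scene",.005)[0]-177.1,(p[3]-.036)/.002,(p[4]-np.radians(35))/.02]
r=least_squares(f,[.6,-.3,np.pi,.036,.61])
p=r.x;print("col",p[:4],np.degrees(p[2]),np.degrees(p[4]),r.fun.round(1),"top",np.array([p[0],p[1],p[3]])+.165*ax(p))
print("sil top",proj("scene",np.array([p[0],p[1],p[3]])+.165*ax(p)+.013*np.array([np.cos(p[4]),0,np.sin(p[4])])))
E
```

```text
stand (array([0.5197872 , 0.02803341, 0.04472247]), array([-0.86333971, -0.44019326, -0.69921715,  0.46627997]))
col [ 0.57804269 -0.27143458  3.12086231  0.0364142 ] 178.8122388449357 34.793659871004046 [ 0.1  0.  -1.2  1.5 -0.5 -1.1 -0.6 -0.2  0.2 -0.2] top [ 0.48391017 -0.2694829   0.17191424]
sil top [[173.59073382 135.85957777]]
```

```bash
python3 - <<'E'
from h import *
F=np.array([.578,-.2714,.0362]);t=np.radians(35);a=np.array([-np.sin(t),.012,np.cos(t)])
goto(F+.29*a,tool(-a,np.array([0,-1.,0])))
E
```

```text
shift [ 0.2822 -0.223  -0.0255] turn [-0.1281  0.6012  0.3735] rows 7.2107020857317 4.797411372328011
```

```bash
python3 -m inch '[[[0.282,-0.223,-0.0255,-0.128,0.601,0.3735,-1],[0.282,-0.223,-0.0255,-0.128,0.601,0.3735,-1],[0.282,-0.223,-0.0255,-0.128,0.601,0.3735,-1],[0.282,-0.223,-0.0255,-0.128,0.601,0.3735,-1],[0.282,-0.223,-0.0255,-0.128,0.601,0.3735,-1],[0.282,-0.223,-0.0255,-0.128,0.601,0.3735,-1],[0.282,-0.223,-0.0255,-0.128,0.601,0.3735,-1],[0.282,-0.223,-0.0255,-0.128,0.601,0.3735,-1],[0.282,-0.223,-0.0255,-0.128,0.601,0.3735,-1],[0.282,-0.223,-0.0255,-0.128,0.601,0.3735,-1]]]' 100
python3 - <<'E'
from h import *
F=np.array([.578,-.2714,.0362]);t=np.radians(35);a=np.array([-np.sin(t),.012,np.cos(t)])
goto(F+.29*a,tool(-a,np.array([0,-1.,0])))
o=sensors.get_obs();im=imaging.camera("wrist")
k=imaging.calibration("wrist");T=k["tool_from_camera"];C=Ro.from_quat(o["ee_rot"])
def pw(X):
    c=(C.inv().apply(np.atleast_2d(X)-o["position"])-T[:3,3])@T[:3,:3]
    return cv2.projectPoints(c,np.zeros(3),np.zeros(3),k["mtx"],k["D"])[0][:,0]
q=[F+s*a for s in(0,.1,.121,.165)];P=pw(q);print(P.round(1))
cv2.imwrite("pics/w1raw.png",im)
for p in P: cv2.drawMarker(im,tuple(int(v) for v in p.round()),(0,0,255),cv2.MARKER_CROSS,7,1)
cv2.imwrite("pics/w1.png",im)
E
```

```text
clock: 1.5
position: [0.411, -0.2691, 0.274]
ee_rot: [0.954, -0.002, 0.301, 0.006]
ft_force: [0.4, -0.2, 0.1]
grip_width: 0.998
grasp_force: 0.0
shift [ 0.0004 -0.0011  0.0005] turn [ 0.001  -0.     -0.0004] rows 0.02665441174291027 0.0068147667664561346
[[316.3 156.9]
 [316.1 174.5]
 [316.  179.6]
 [315.8 192.9]]
```

View pics/w1.png

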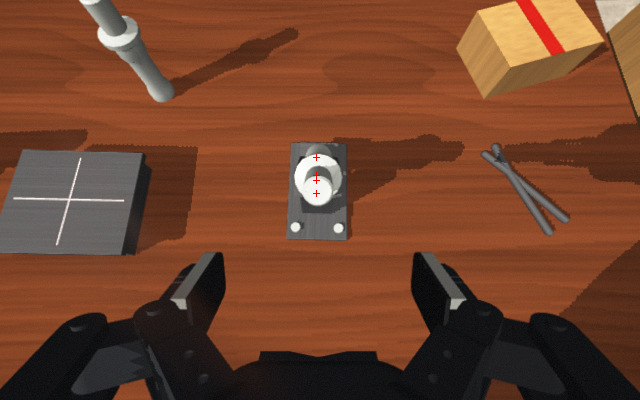

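The prediction marks land almost on the column: top face at about (318,190), collar at (318,178). The base is square to the image. I'll zoom once to tighten it.

```bash
python3 - <<'E'
import cv2
a=cv2.imread("pics/w1raw.png")[135:245,275:365]
cv2.imwrite("pics/w1c.png",cv2.resize(a,None,fx=5,fy=5,interpolation=cv2.INTER_CUBIC))
E
```

```text
(no output)
```

View pics/w1c.png

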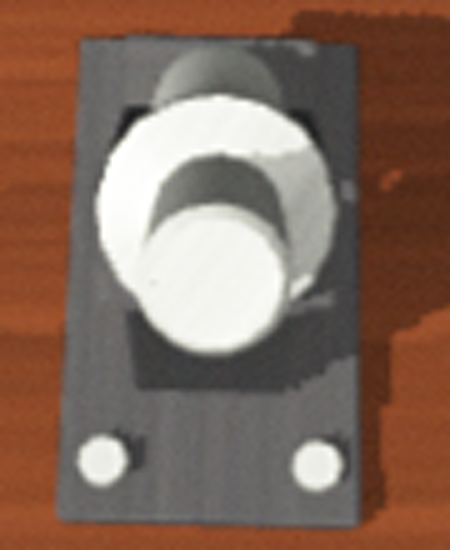

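```bash
python3 -m inch '[[[0.002,0.0006,0.03,0,0,0,-1],[0.002,0.0006,0.06,0,0,0,-1],[0.002,0.0006,0.085,0,0,0,-1],[0.002,0.0006,0.11,0,0,0,-1],[0.002,0.0006,0.125,0,0,0,-1],[0.002,0.0006,0.138,0,0,0,-1],[0.002,0.0006,0.146,0,0,0,-1],[0.002,0.0006,0.146,0,0,0,-1],[0.002,0.0006,0.146,0,0,0,-1]]]'
python3 -m inch '[[[0,0,0,0,0,0,0],[0,0,0,0,0,0,0.3],[0,0,0,0,0,0,1],[0,0,0,0,0,0,1],[0,0,0,0,0,0,1],[0,0,0,0,0,0,1],[0,0,0,0,0,0,1],[0,0,0,0,0,0,1],[0,0,0,0,0,0,1]]]' 100
python3 - <<'E'
from h import *
import cv2
o=sensors.get_obs();print(o["position"],o["grasp_force"],o["grip_width"])
cv2.imwrite("pics/w2.png",imaging.camera("wrist"))
E
```

```text
clock: 2.45
position: [0.4965, -0.271, 0.1554]
ee_rot: [0.954, -0.002, 0.301, 0.006]
ft_force: [0.1, -0.2, 0.7]
grip_width: 1.0
grasp_force: 0.0
clock: 3.35
position: [0.4967, -0.2709, 0.156]
ee_rot: [0.954, -0.002, 0.301, 0.006]
ft_force: [-6.1, 1.0, 7.7]
grip_width: 0.281
grasp_force: 97.9
[ 0.49674371 -0.27089347  0.15598756] 97.90374755859375 0.2810315439537869
```

View pics/w2.png

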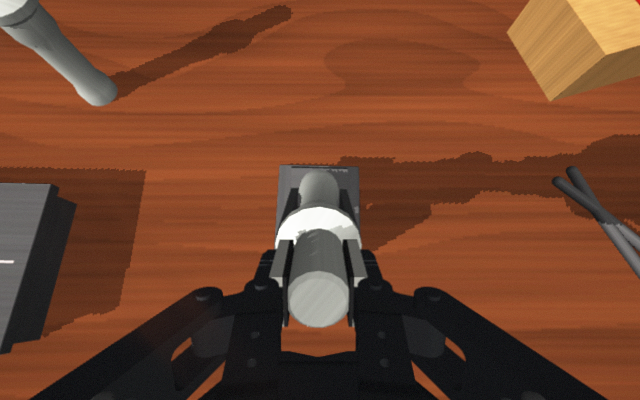

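```bash
python3 -m inch '[[[0.006,0,-0.008,0,0,0,1],[0.017,0,-0.025,0,0,0,1],[0.034,0,-0.049,0,0,0,1],[0.052,0,-0.074,0,0,0,1],[0.069,0,-0.098,0,0,0,1],[0.08,0,-0.115,0,0,0,1],[0.08,0,-0.115,0,0,0,1]]]' 
python3 - <<'E'
from h import *
print(sensors.get_obs()["ft_force"])
goto([.5198,.028,.24],tool(np.array([0,0,-1.]),np.array([0,-1.,0])))
E
```

```text
clock: 4.1
position: [0.4972, -0.2694, 0.2988]
ee_rot: [0.953, -0.001, 0.302, 0.007]
ft_force: [0.3, -0.3, -3.8]
grip_width: 0.285
grasp_force: 98.5
[ 0.25179564 -0.25741089 -3.75611618]
shift [-0.0147 -0.2983  0.0567] turn [ 0.015  -0.6136 -0.0026] rows 6.079033122551694 4.094109110194032
```

```bash
python3 -m inch '[[[0,-0.02,0,0.004,-0.15,0,1],[0,-0.05,0.005,0.008,-0.3,0,1],[-0.005,-0.09,0.01,0.011,-0.45,0,1],[-0.01,-0.135,0.02,0.015,-0.6136,-0.0026,1],[-0.0147,-0.18,0.03,0.015,-0.6136,-0.0026,1],[-0.0147,-0.22,0.04,0.015,-0.6136,-0.0026,1],[-0.0147,-0.26,0.05,0.015,-0.6136,-0.0026,1],[-0.0147,-0.285,0.0567,0.015,-0.6136,-0.0026,1],[-0.0147,-0.298,0.0567,0.015,-0.6136,-0.0026,1],[-0.0147,-0.298,0.0567,0.015,-0.6136,-0.0026,1]]]' 
python3 -m inch '[[[0,0,0,0,0,0,1],[0,0,0,0,0,0,1]]]' 
python3 - <<'E'
from h import *
o=sensors.get_obs();print(o["position"],o["ft_force"])
goto([.5198,.028,.24],tool(np.array([0,0,-1.]),np.array([0,-1.,0])))
A=[]
for c,(u,v) in(("scene",(270,90)),("side",(250,60))):
    im=imaging.camera(c);cv2.imwrite(f"pics/{c}3.png",im)
    for s in(0,.1125,.165):
        print(c,s,proj(c,o["position"]+[0,0,s-.144])[0].round(1))
    A.append(cv2.resize(im[v:v+150,u:u+100],None,fx=4,fy=4,interpolation=cv2.INTER_CUBIC))
cv2.imwrite("pics/c3.png",np.hstack(A))
E
```

```text
clock: 5.1
position: [0.5184, 0.0302, 0.2369]
ee_rot: [1.0, 0.002, -0.002, -0.002]
ft_force: [0.1, -0.5, -2.7]
grip_width: 0.281
grasp_force: 98.7
clock: 5.3
position: [0.5191, 0.0264, 0.2376]
ee_rot: [1.0, -0.001, -0.001, -0.001]
ft_force: [0.1, -0.5, -1.9]
grip_width: 0.279
grasp_force: 98.8
[0.51905039 0.02639785 0.23761486] [ 0.0654413  -0.53963453 -1.93865976]
shift [ 0.0007 -0.0016 -0.0024] turn [-0.0028  0.0029 -0.0026] rows 0.059389050335017526 0.03226379440203481
scene 0 [324.6 174.3]
scene 0.1125 [324.  123.4]
scene 0.165 [323.8  97.1]
side 0 [326.6 194.6]
side 0.1125 [327.5 144.1]
side 0.165 [328.  116.6]
```

View pics/c3.png

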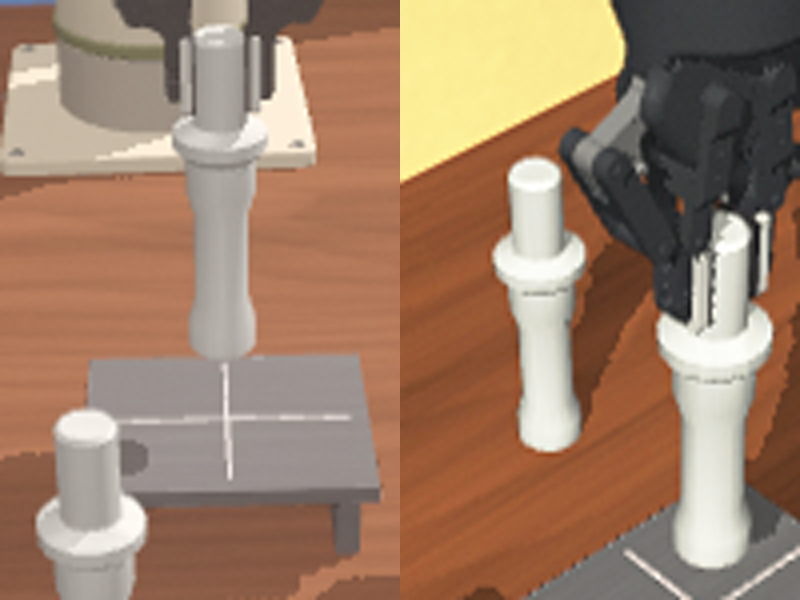

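```bash
python3 -m inch '[[[0.0007,-0.0016,0.01,-0.0028,0.0029,0,1],[0.0007,-0.0016,0.02,-0.0028,0.0029,0,1],[0.0007,-0.0016,0.028,-0.0028,0.0029,0,1],[0.0007,-0.0016,0.034,-0.0028,0.0029,0,1],[0.0007,-0.0016,0.039,-0.0028,0.0029,0,1],[0.0007,-0.0016,0.042,-0.0028,0.0029,0,1],[0.0007,-0.0016,0.042,-0.0028,0.0029,0,1],[0.0007,-0.0016,0.042,-0.0028,0.0029,0,1],[0.0007,-0.0016,0.042,-0.0028,0.0029,0,1]]]' 
python3 - <<'E'
from h import *
o=sensors.get_obs();print(o["position"],o["ft_force"],o["torque"])
goto([.5198,.028,.189],tool(np.array([0,0,-1.]),np.array([0,-1.,0])))
A=[]
for c,(u,v) in(("scene",(270,100)),("side",(270,100))):
    im=imaging.camera(c)
    A.append(cv2.resize(im[v:v+150,u:u+100],None,fx=4,fy=4,interpolation=cv2.INTER_CUBIC))
    for s in(0,.1125,.165):
        print(c,s,proj(c,o["position"]+[0,0,s-.144])[0].round(1))
cv2.imwrite("pics/c4.png",np.hstack(A))
E
```

```text
clock: 6.3
position: [0.5197, 0.0301, 0.196]
ee_rot: [1.0, -0.0, 0.0, -0.0]
ft_force: [0.1, 0.0, -4.1]
grip_width: 0.276
grasp_force: 98.7
[0.51973916 0.03010537 0.1959743 ] [ 0.07136751  0.00790832 -4.09657363] [-0.02242878  0.01559222  0.02007699]
shift [0.0001 0.0021 0.007 ] turn [-0.0006 -0.0006 -0.    ] rows 0.14570813860535814 0.005686474505419137
scene 0 [326.6 191.6]
scene 0.1125 [326.2 143.2]
scene 0.165 [326.  118.2]
side 0 [324.6 211.8]
side 0.1125 [325.2 164.8]
side 0.165 [325.6 139.4]
```

View pics/c4.png

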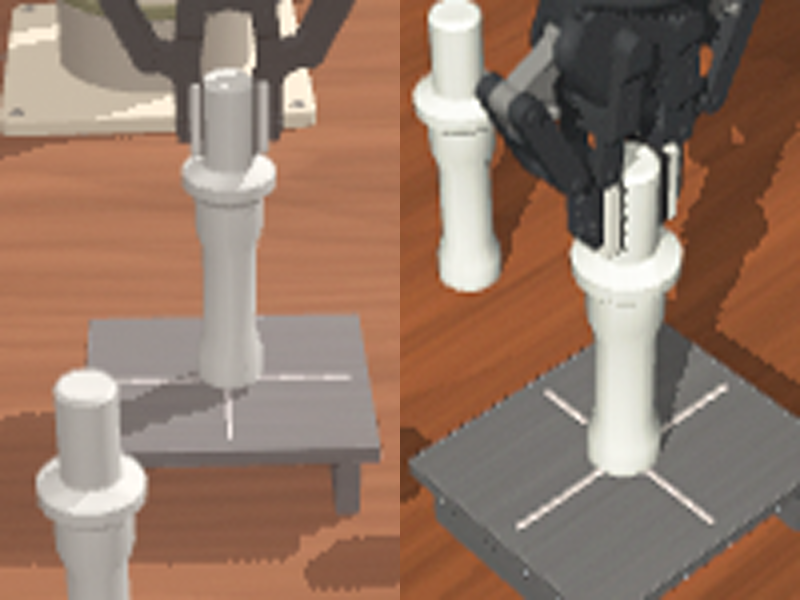

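The column hangs upright just above the stand. The foot is at scene (327.5,~192), the cross at (327,195), so it sits about 1 to 2 mm off in y. I'll correct that and lower in small steps.

```bash
python3 -m inch '[[[0,0.0015,0.002,0,0,0,1],[0,0.0015,0.004,0,0,0,1],[0,0.0015,0.005,0,0,0,1],[0,0.0015,0.005,0,0,0,1]]]'
python3 -m inch '[[[0,0,0.0005,0,0,0,1],[0,0,0.001,0,0,0,1],[0,0,0.001,0,0,0,1]]]'
```

```text
clock: 6.8
position: [0.5196, 0.0285, 0.1908]
ee_rot: [1.0, -0.0, 0.0, -0.0]
ft_force: [-1.0, 0.1, -0.9]
grip_width: 0.275
grasp_force: 99.1
clock: 7.1
position: [0.5201, 0.0285, 0.1907]
ee_rot: [1.0, -0.0, 0.001, -0.0]
ft_force: [-1.6, -0.4, 8.4]
grip_width: 0.278
grasp_force: 100.2
```

```bash
python3 -m inch '[[[0,0,-0.0003,0,0,0,1],[0,0,-0.0003,0,0,0,1],[0,0,-0.0003,0,0,0,1],[0,0,-0.0003,0,0,0,1]]]' 20
python3 -m inch '[[[0,0,0,0,0,0,0.3],[0,0,0,0,0,0,0.2],[0,0,0,0,0,0,0],[0,0,0,0,0,0,-0.3],[0,0,0,0,0,0,-0.6],[0,0,0,0,0,0,-1],[0,0,0,0,0,0,-1],[0,0,0,0,0,0,-1],[0,0,0,0,0,0,-1]]]'
```

```text
clock: 7.5
position: [0.5199, 0.0285, 0.1907]
ee_rot: [1.0, -0.0, 0.001, -0.0]
ft_force: [-2.0, -1.6, 6.1]
grip_width: 0.283
grasp_force: 99.8
clock: 8.4
position: [0.5195, 0.0286, 0.1899]
ee_rot: [1.0, -0.0, -0.0, -0.0]
ft_force: [0.1, 0.4, 0.2]
grip_width: 0.997
grasp_force: 0.0
```

Released with no residual force; retreating straight up and checking.

```bash
python3 -m inch '[[[0,0,-0.01,0,0,0,-1],[0,0,-0.03,0,0,0,-1],[0,0,-0.06,0,0,0,-1],[0,0,-0.1,0,0,0,-1],[0,0,-0.14,0,0,0,-1],[0,0,-0.17,0,0,0,-1],[0,0,-0.18,0,0,0,-1],[0,0,-0.18,0,0,0,-1],[0,0,-0.18,0,0,0,-1],[0,0,-0.18,0,0,0,-1]]]'
python3 - <<'E'
from h import *
A=[];P={}
for k in range(2):
  for c in("scene","side"): P[c,k]=imaging.camera(c)
for c,(u,v) in(("scene",(270,100)),("side",(270,100))):
    a,b=P[c,0][v:v+150,u:u+100],P[c,1][v:v+150,u:u+100]
    print(c,"moved px",(cv2.absdiff(a,b).max(2)>40).sum())
    A.append(cv2.resize(b,None,fx=4,fy=4,interpolation=cv2.INTER_CUBIC))
cv2.imwrite("pics/c5.png",np.hstack(A))
E
```

```text
clock: 9.4
position: [0.5191, 0.0283, 0.3685]
ee_rot: [1.0, -0.0, -0.001, -0.0]
ft_force: [0.3, -0.3, -0.3]
grip_width: 0.995
grasp_force: 0.0
scene moved px 0
side moved px 0
```

View pics/c5.png

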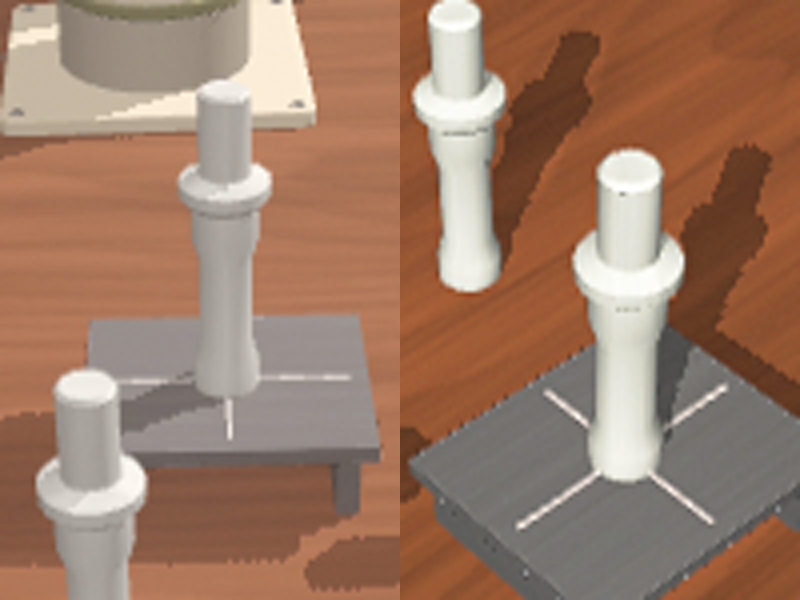

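The column stands upright and still on the cross (foot at about scene (327,195)), the gripper is clear, and the finished column hasn't moved.

```bash
python3 -c "
from workcell import order
print(order.hand_in())"
```

```text
the job is handed in; nothing more can be done
None
```

The column stands upright and still in the middle of the stand, released with the gripper clear; I didn't touch the bar or the finished column, and the job was handed in at about 9.6 s.

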